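# Hold the slide dryer's lid open

### The arm

A 6-joint arm with a two-finger parallel gripper is mounted at the origin on the work surface. World frame = base frame: x ahead of the robot, y to its left, z up, the work surface at z = 0. Lengths are in m, angles in rad, forces in N, time in s.
With the tool pointing down it reaches from about 0.375 to 0.825 m from the base axis. Payload 5.5 kg.
Tool frame: the origin (TCP) lies at the very end of the fingers, on their centre line; the grasp point (between the pads) lies 19 mm behind it; z points along the fingers, y is the line along which they close (so a half turn about z gives the same grasp; the last joint's range is limited). The gripper opens to 85 mm and grips with 20 to 120 N. Pads are 22 mm wide; open, the fingers measure 114 mm over their backs; the gripper's body (76 mm by 85 mm) begins 54 mm behind the grasp point. The pads swing forward as they close: fully open they stand 13 mm farther back than shut.
Start: joints at [-1.188, 0.314, -0.047, 1.21, 0, 1.571], TCP at [0.224, -0.557, 0.231] pointing down, gripper open.
Joint ranges: [-2.67, 2.67], [-0.69, 1.73], [-1.03, 1.25], [-2.08, 2.16], [-1.42, 1.45], [-3.14, 3.14]. Speed limits (rad/s): [2.39, 2.39, 3.01, 3.14, 3.14, 3.14].

### API

Orientations are given as a rotation vector (axis times angle).
In Python, from workcell import arm, vision gives the robot as it stands. The module is installed in compiled form; this text tells all that it offers.
- The arm moves only by the tool play_rows, never from a script. Its argument "steps" is a list of rows, each a list of 7 numbers: the shift along the tool's x, y, z in units of 30 mm (1.0 is 30 mm), then the turn, a rotation vector about the tool's x, y, z in units of 5 degrees (1.0 is 5 degrees), then the finger opening in mm, from 0 to 85.4. A call has 1 to 12 rows; each row shifts and turns the commanded pose from where the row before left it, along the tool's axes as they then stand; what a row does not reach is not made up. A row lasts 1/10 s, in which the tool goes at most 50 mm and 8.59 degrees, less where a joint would pass 70% of its speed; a pose out of reach is approached as far as the arm can. A call is refused whole if a number of a shift passes 1 or a number of a turn 1, either way. A call with a gripper value outside its range is refused whole. The fingers move at their own pace and stop on an object; the grip force is fixed at half the most. Time passes only in rows, so rows that do not move let the fingers close. It gives the time, the measured TCP pose, the force, the opening and the grip force at its end, in the units of the state.
- arm.get_state(): the state, without advancing time (a new reading comes with each control period).
- vision.snapshot(name): name is "side" or "top"; returns a dict with "color" (384x512x3 uint8, blue, green, red), "depth" (384x512 float32, m along the optical axis (not along the pixel's ray), 0 where there is no reading), "vfov" (degrees; the focal length in pixels is half the picture's height over the tangent of half this angle, whatever the lens; pixels are square), "cx", "cy" (the principal point, pixels), "cam_to_world" (4x4, takes a point from camera to world coordinates). Camera axes: x right, y up, looking along -z (the intrinsics and any distortion apply to the point x, -y, -z); pixel columns grow to the right and rows downward; lengths in m; the calibration is good to about 2 mm. A picture is of the moment at which its call begins.
- arm.finish_job(): hands the job in; it is judged then, once.
The state is a dict: "time": time; "joints": joint angles; "dq": joint speeds; "tau": joint torques, N m; "eef_pos": TCP position; "tcp_rot": TCP orientation; "wrist_force": force on the tool from outside, world axes, zero at the start; "torque": the same for the moment, N m; "grip_width": opening from 0.0 (shut) to 1.0 (fully open); "gripper_force": force on a finger pad.
Only numpy, scipy, OpenCV 4.12 (cv2) and the standard library are available. Lean on these libraries where they do the work, as an engineer would, in place of code of your own. Each camera call takes 0.05 s, during which the arm holds its last target. There are 200 camera calls.

### The job

Someone has left the bottle of immersion oil on the lid of the slide-drying box: first move it to the shallow grey tray, keeping it upright and setting it down there, not dropping it. Then take the lid by its knob, raise it to 45 degrees so that a colleague can reach the slides, and keep holding it there: it falls shut if let go, so finish while still gripping the knob. Leave the timer, the carton and the beaker where they are.

Things in the scene. Friction and masses are not known exactly. Their poses are not given: they have to be found in the camera images.
- box: white slide-drying box, fixed to the bench, 200 mm deep (its x) by 240 mm wide (its y) by 90 mm high, with a steel lid on top; inside it a rack of glass slides. Origin: centre of its underside, on the bench; its +x points to the hinge side, away from the robot, z up. It stands left or right on the bench, turned up to 0.35 rad.
- lid (a joint): angle of the lid in rad: 0 closed (lying level on the box), growing as the front edge rises, stop at 1.4; 45 degrees is 0.785. The lid is a flat steel plate 204 by 244 by 8 mm of about 0.25 to 0.5 kg, its top face 98.5 mm above the bench when closed; the hinge is light and has no spring, so the lid falls shut from any angle if let go.
- lid_hinge (a point): middle of the lid's hinge line, on the box's far upper edge, 90.5 mm above the bench: box frame (100, 0, 90.5) mm. The hinge line is parallel to the box's y axis.
- knob (a point): black ball, 30 mm in diameter, on a 12 mm thick stem on top of the lid near its front edge. This point: the ball's centre, 45 mm out from the lid's top face. Measured from the hinge line it lies 165 mm to the front along the lid and 53 mm out from it; it moves with the lid and its z axis is the lid's outward normal. With the lid closed the ball's centre is 143.5 mm above the bench. The ball can turn between the fingers as the lid swings.
- bottle: small closed amber bottle with a black cap, 32 mm in diameter, 70 mm tall, about 40 to 85 g, standing upright on the rear half of the closed lid. Origin: centre of its underside, z up.
- tray: shallow grey plastic tray, fixed on the bench beside the box, 170 mm (its x) by 210 mm (its y), rim 16 mm high, walls and floor 5 mm thick. Origin: centre of its underside, on the bench.
- timer: grey bench timer, 45 by 70 by 50 mm high, standing loose on the bench; leave it. Origin: centre of its underside.
- slidebox: carton of slides, 80 by 100 by 35 mm high, loose on the bench; leave it. Origin: centre of its underside.
- beaker: clear plastic beaker, 70 mm wide at the rim, 85 mm tall, loose on the bench; leave it. Origin: centre of its underside.
There are look-alikes about, which are no part of the job. There is more than one size of the bottle; the job needs the smallest.

How it is judged:
On the way, in this order (a step that is already met when the one before it is completed fails the run):
1. the bottle stands upright in the tray, let go (x of bottle in the frame of tray between -0.07 and 0.07 m and y of bottle in the frame of tray between -0.09 and 0.09 m and z of bottle in the frame of tray below 0.012 m and angle between bottle's own z axis and vertical below 0.15 rad and linear speed of bottle below 0.03 m/s and contact force between the fingers and bottle below 0.05 N), for 0.2 s.
2. the lid is held at 45 degrees by its knob (value of joint lid between 0.663 and 0.908 rad and velocity of joint lid between -0.1 and 0.1 rad/s and contact force between the fingers and lid_c0 above 0.5 N), for 0.5 s.
At the end, for the whole second after the job is handed in: The lid stands still (under 0.1 rad/s) at 45 degrees, give or take 7 (0.663 to 0.908 rad), with the fingers on its knob (over 0.5 N), and the bottle stands upright (within 0.15 rad), released and at rest on the floor of the tray (all of step 1 and all of step 2); the arm keeps its last pose, push and grip.
It fails at once if the timer is moved more than 30 mm (distance of timer from where it was at the start of the episode above 0.03 m).
It fails at once if the carton of slides is moved more than 30 mm (distance of slidebox from where it was at the start of the episode above 0.03 m).
It fails at once if the beaker is moved more than 30 mm (distance of beaker from where it was at the start of the episode above 0.03 m).
It fails at once if the bottle is tipped more than 0.6 rad (angle between bottle's own z axis and vertical above 0.6 rad).
It fails at once if the bottle is dropped (faster than 0.7 m/s, about 25 mm of fall, out of the fingers) (linear speed of bottle above 0.7 m/s and contact force between the fingers and bottle below 0.05 N).
It also fails if it takes over 61 s, if anything falls off the work surface, if the arm or the gripper's body presses on something with over 40 N, if the wrist force passes 120 N, or if a joint passes its speed limit or range.

## Working session

There is one attempt and no reset: what is moved stays moved. The work goes in short steps, Python scripts to look and compute and a tool call to move; the robot and the scene stay as the last step left them, time stands still between calls to the robot, and variables do not carry over. Pictures are saved under pics/ and viewed, at most 10 in all, crops included, and the job is handed in when it is done.

Besides the shell and the picture viewer there is one more tool, called after "Call:" by a JSON object that holds its "fn" and its "kwargs". play_rows: Moves the arm, as the interface text tells. Its arguments: {"type":"object","properties":{"steps":{"type":"array"}},"required":["steps"]}

```bash
mkdir -p pics; cat > h.py <<'E'
import numpy as np, cv2
from workcell import arm, vision
def snap(name):
    s=vision.snapshot(name); return s
def cloud(s):
    d=s["depth"]; h,w=d.shape; f=h/2/np.tan(np.radians(s["vfov"])/2)
    u,v=np.meshgrid(np.arange(w),np.arange(h))
    P=np.stack([(u-s["cx"])/f*d,-(v-s["cy"])/f*d,-d],-1)
    T=np.array(s["cam_to_world"]); W=P@T[:3,:3].T+T[:3,3]; W[d==0]=np.nan
    return W
E
python3 - <<'E'
from h import *
print(arm.get_state())
for n in("top","side"):
    s=snap(n); cv2.imwrite(f"pics/{n}0.png",s["color"]); np.savez(f"{n}0.npz",W=cloud(s),c=s["color"]); print({k:s[k] for k in s if k not in("color","depth")})
E
```

```text
{'time': 0.0, 'joints': array([-1.18797756e+00,  3.14208096e-01, -4.80841901e-02,  1.21018929e+00,
        3.41663993e-05,  1.57077990e+00]), 'dq': array([-0.00165621,  0.00043025,  0.00173564, -0.00013179,  0.00070811,
       -0.00220306]), 'tau': array([ 1.46769984e-03, -5.39599836e+01,  3.39743936e+01,  1.93914963e-02,
        9.65260324e-05,  6.44680853e-06]), 'eef_pos': array([ 0.22391717, -0.55603031,  0.23044306]), 'tcp_rot': array([-3.08258245e+00, -5.97374438e-01,  4.50659278e-04]), 'wrist_force': array([-0.46264584, -0.29266008, -0.20653844]), 'torque': array([-0.05996553,  0.04979729,  0.02601399]), 'gripper_force': 0.0, 'grip_width': 0.9983918473081153}
{'vfov': 42.32126765043118, 'cx': 260.8829871371012, 'cy': 177.84012821061668, 'cam_to_world': array([[ 0.024789  ,  0.98172156, -0.18870158,  0.35523091],
       [-0.99951252,  0.02792273,  0.01396612,  0.06227832],
       [ 0.01897991,  0.18826339,  0.98193516,  1.48105024],
       [ 0.        ,  0.        ,  0.        ,  1.        ]])}
{'vfov': 53.49763712677509, 'cx': 248.8988757460606, 'cy': 186.2527569714183, 'cam_to_world': array([[ 0.98539974,  0.09714793, -0.13982003,  0.47611015],
       [-0.16995061,  0.61048062, -0.7735827 , -0.76669663],
       [ 0.01020546,  0.78605069,  0.61807779,  0.78469396],
       [ 0.        ,  0.        ,  0.        ,  1.        ]])}
```

View pics/top0.png

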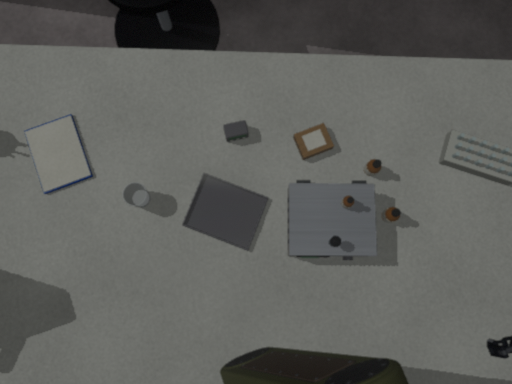

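View pics/side0.png

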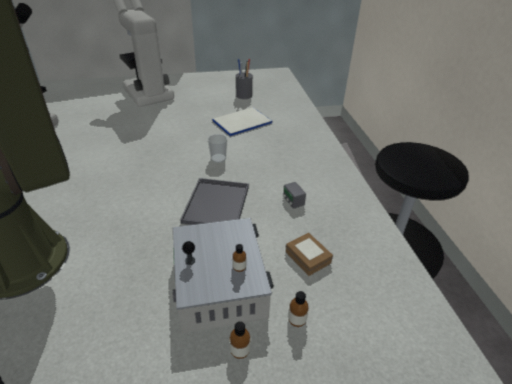

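Top view: three amber bottles. One is on the lid at (349,201), and two bigger ones stand on the bench at (374,166) and (393,214). The black knob is at (335,241), the tray at (227,212), the timer at (236,131), the carton at (314,141) and the beaker at (137,195). I choose the bottle on the lid and will check it in a crop.

```bash
python3 - <<'E'
from h import *
t=np.load("top0.npz");s=np.load("side0.npz")
a=cv2.resize(t["c"][150:270,280:410],None,fx=3,fy=3,interpolation=2)
b=cv2.resize(s["c"][215:365,165:325],None,fx=2.4,fy=2.4,interpolation=2)
b=cv2.resize(b,(384,360)); cv2.imwrite("pics/crop.png",np.hstack([a,b]))
W=np.concatenate([t["W"].reshape(-1,3),s["W"].reshape(-1,3)])
cam=np.r_[np.zeros(t["W"][...,0].size),np.ones(s["W"][...,0].size)]
def sel(x,y,r,z0,z1,c=None):
    m=(np.hypot(W[:,0]-x,W[:,1]-y)<r)&(W[:,2]>z0)&(W[:,2]<z1)
    if c is not None:m&=cam==c
    return W[m]
def px(T,u,v): return T["W"][v,u]
for n,u,v in [("bottle",349,201),("b2",374,166),("b3",393,214),("knob",335,241),("tray",227,212),("timer",236,131),("carton",314,141),("beaker",137,195),("lidc",330,220)]:
    print(n,px(t,u,v).round(4))
for n,u,v in [("bottle",239,251),("knob",188,247),("tray",216,203),("lid",215,275),("b2",300,298),("b3",239,330)]: print("side",n,px(s,u,v).round(4))
# lid top plane
for k,T in (("top",t),("side",s)):
    P=T["W"]; L=(P[...,2]>0.088)&(P[...,2]<0.108)&(P[...,0]>.2)
    n,lab,st,ce=cv2.connectedComponentsWithStats(L.astype(np.uint8)); i=1+st[1:,4].argmax()
    Q=P[lab==i]; r=cv2.minAreaRect(Q[:,:2].astype(np.float32)); print(k,"lid",r,np.median(Q[:,2]))
    L=(P[...,2]>0.006)&(P[...,2]<0.03)&(abs(P[...,0]-px(t,227,212)[0])<.16)&(abs(P[...,1]-px(t,227,212)[1])<.14)
    n,lab,st,ce=cv2.connectedComponentsWithStats(L.astype(np.uint8)); i=1+st[1:,4].argmax()
    Q=P[lab==i]; print(k,"tray",cv2.minAreaRect(Q[:,:2].astype(np.float32)),len(Q))
    for nm,c,z0 in(("bottle",px(t,349,201),.112),("knob",px(t,335,241),.13)):
        m=(np.hypot(P[...,0]-c[0],P[...,1]-c[1])<.035)&(P[...,2]>z0)&(P[...,2]<.2)
        Q=P[m]; print(k,nm,len(Q),Q.mean(0).round(4),Q.min(0).round(4),Q.max(0).round(4))
E
```

```text
bottle [ 0.5515 -0.1947  0.1654]
b2 [ 0.6674 -0.2835  0.0863]
b3 [ 0.5286 -0.3331  0.0932]
knob [ 0.4442 -0.158   0.1569]
tray [0.5323 0.14   0.0036]
timer [0.7717 0.12   0.0465]
carton [ 0.7518 -0.1162  0.0316]
beaker [0.5765 0.4118 0.0019]
lidc [ 0.5064 -0.1541  0.0969]
side bottle [ 0.557  -0.2088  0.1625]
side knob [ 0.448  -0.1718  0.1546]
side tray [0.5364 0.1425 0.0043]
side lid [ 0.5014 -0.2127  0.0973]
side b2 [ 0.6741 -0.3018  0.0956]
side b3 [ 0.5348 -0.352   0.0919]
top lid ((0.5155629515647888, -0.1590406894683838), (0.21293355524539948, 0.24369758367538452), 1.5121078491210938) 0.09849751886033076
top tray ((0.5366711616516113, 0.14361964166164398), (0.22106674313545227, 0.17440973222255707), 70.4448013305664) 1176
top bottle 130 [ 0.5538 -0.1928  0.1462] [ 0.5402 -0.2114  0.113 ] [ 0.5718 -0.181   0.1736]
top knob 101 [ 0.4456 -0.1583  0.1532] [ 0.4316 -0.1733  0.1403] [ 0.461  -0.1459  0.1626]
side lid ((0.5166008472442627, -0.16075100004673004), (0.21386012434959412, 0.24634408950805664), 1.1024688482284546) 0.09662542798797469
side tray ((0.5360003709793091, 0.1449669450521469), (0.21468544006347656, 0.17041294276714325), 70.50071716308594) 363
side bottle 277 [ 0.5561 -0.2068  0.1407] [ 0.5416 -0.2158  0.1121] [ 0.5718 -0.1907  0.169 ]
side knob 139 [ 0.4473 -0.1681  0.149 ] [ 0.4336 -0.1773  0.1335] [ 0.4611 -0.1508  0.1584]
```

View pics/crop.png

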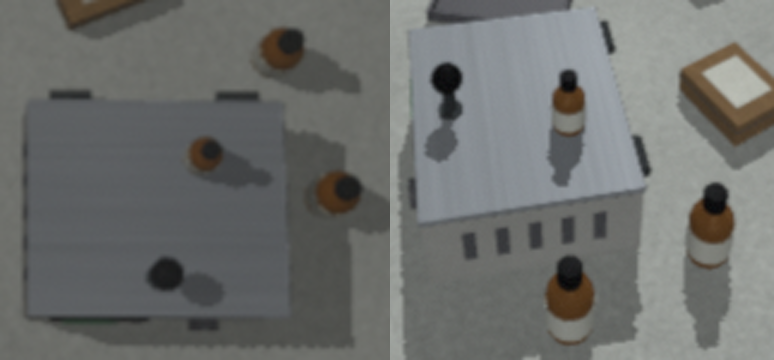

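The crop shows the bottle on the lid is clearly the smallest of the three, and the knob stands free at the front. I turn the tool to line up with the box and travel above the bottle.

Call:
{"fn": "play_rows", "kwargs": {"steps": [[0,0,0,0,0,0.82,85],[0,0,0,0,0,0.82,85],[0,0,0,0,0,0.82,85],[0,0,0,0,0,0.82,85],[0,0,0,0,0,0.82,85],[0.92,-1,0,0,0,0,85],[0.92,-1,0,0,0,0,85],[0.92,-1,0,0,0,0,85],[0.92,-1,0,0,0,0,85],[0.92,-1,0,0,0,0,85],[0.92,-1,0,0,0,0,85],[0,0,0,0,0,0,85]]}}

```text
time: 1.3
eef_pos: [0.3875, -0.369, 0.231]
tcp_rot: [-3.139, -0.048, -0.001]
wrist_force: [-0.9, -0.0, 0.2]
grip_width: 0.995
gripper_force: 0.0
```

Call:
{"fn": "play_rows", "kwargs": {"steps": [[0.92,-1,0,0,0,0,60],[0.92,-1,0,0,0,0,60],[0.92,-1,0,0,0,0,60],[0.92,-1,0,0,0,0,60],[0.92,-1,0,0,0,0,60],[0.92,-0.9,0,0,0,0,60],[0,0,0,0,0,0,60],[0,0,0,0,0,0,60]]}}

```text
time: 2.1
eef_pos: [0.5462, -0.1912, 0.2307]
tcp_rot: [3.141, 0.041, -0.002]
wrist_force: [-1.2, 0.4, -0.6]
grip_width: 0.702
gripper_force: 0.0
```

```bash
cat >> h.py <<'E'
from scipy.spatial.transform import Rotation as R
def to(target,yaw=None):
    s=arm.get_state(); r=R.from_rotvec(s["tcp_rot"]); 
    print("t",s["time"],"pos",s["eef_pos"].round(4),"q",s["joints"].round(2),"w",s["grip_width"].round(3),"F",s["wrist_force"].round(1),"gf",s["gripper_force"])
    print("tool axes\n",r.as_matrix().round(4))
    print("units",(r.inv().apply(np.array(target)-s["eef_pos"])/.03).round(3))
E
python3 -c "
from h import *
to([.556,-.199,.107])
s=snap('side');cv2.imwrite('pics/side1.png',s['color'][130:354,100:400].repeat(2,0).repeat(2,1))"
```

```text
Traceback (most recent call last):
  File "h.py", line 14, in to
    print("t",s["time"],"pos",s["eef_pos"].round(4),"q",s["joints"].round(2),"w",s["grip_width"].round(3),"F",s["wrist_force"].round(1),"gf",s["gripper_force"])
                                                                                 ^^^^^^^^^^^^^^^^^^^^^
AttributeError: 'float' object has no attribute 'round'
```

```bash
sed -i 's/s\["grip_width"\].round(3)/round(s["grip_width"],3)/' h.py
python3 -c "
from h import *
to([.556,-.199,.107])
s=snap('side');cv2.imwrite('pics/side1.png',s['color'][130:354,100:400].repeat(2,0).repeat(2,1))
s=snap('top');W=cloud(s)
print(np.nanmean(W[(abs(W[...,2]-.16)<.02)&(abs(W[...,0]-.556)<.03)&(abs(W[...,1]+.199)<.03)],0))"
```

```text
t 2.1 pos [ 0.5462 -0.1912  0.2307] q [-0.34  0.27 -0.1   1.2  -0.    2.78] w 0.702 F [-1.2  0.4 -0.6] gf 0.0
tool axes
 [[ 9.997e-01  2.640e-02 -1.300e-03]
 [ 2.640e-02 -9.997e-01 -1.000e-04]
 [-1.300e-03  1.000e-04 -1.000e+00]]
units [0.325 0.267 4.123]
[ 0.54618402 -0.19734481  0.14433264]
```

View pics/side1.png

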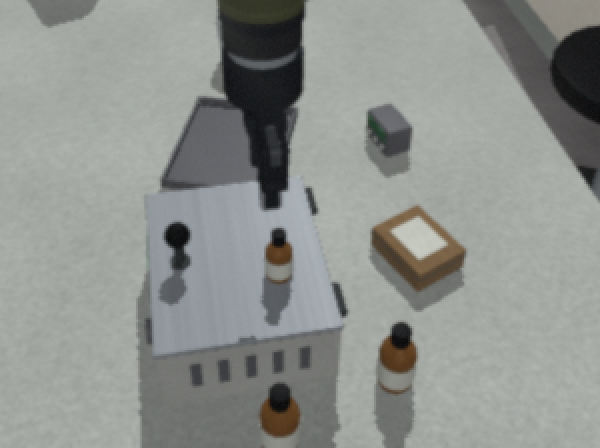

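The tool is over the lid, and the bottle at crop (279,258) and the knob at (178,237) are undisturbed. I descend and grip.

Call:
{"fn": "play_rows", "kwargs": {"steps": [[0.325,0.267,0,0,0,0,60],[0,0,0,0,0,0,60],[0,0,0.8,0,0,0,60],[0,0,0.8,0,0,0,60],[0,0,0.8,0,0,0,60],[0,0,0.8,0,0,0,60],[0,0,0.5,0,0,0,60],[0,0,0.4,0,0,0,60],[0,0,0,0,0,0,60],[0,0,0,0,0,0,45],[0,0,0,0,0,0,38],[0,0,0,0,0,0,34]]}}

```text
time: 3.4
eef_pos: [0.5569, -0.1994, 0.1093]
tcp_rot: [3.141, 0.039, 0.003]
wrist_force: [0.3, 1.1, 0.3]
grip_width: 0.399
gripper_force: 0.1
```

Call:
{"fn": "play_rows", "kwargs": {"steps": [[0,0,0,0,0,0,31],[0,0,0,0,0,0,28],[0,0,0,0,0,0,20],[0,0,0,0,0,0,10],[0,0,0,0,0,0,10],[0,0,0,0,0,0,10]]}}

```text
time: 4.0
eef_pos: [0.5569, -0.1993, 0.1096]
tcp_rot: [3.141, 0.039, 0.003]
wrist_force: [-1.7, 0.5, 5.8]
grip_width: 0.353
gripper_force: 58.7
```

Call:
{"fn": "play_rows", "kwargs": {"steps": [[0,0,-0.4,0,0,0,10],[0,0,-0.7,0,0,0,10],[0,0,-0.8,0,0,0,10],[0,0,-0.8,0,0,0,10],[0,0,-0.8,0,0,0,10],[0,0,0,0,0,0,10],[0,0,0,0,0,0,10]]}}

```text
time: 4.7
eef_pos: [0.5566, -0.1993, 0.214]
tcp_rot: [3.141, 0.039, 0.002]
wrist_force: [-0.3, -0.2, -0.9]
grip_width: 0.352
gripper_force: 59.3
```

```bash
python3 -c "
from h import *
to([.5365,.144,.22])
s=snap('side');W=cloud(s);cv2.imwrite('pics/side2.png',s['color'][130:330,140:340].repeat(3,0).repeat(3,1))
c=s['color'].astype(int);m=(abs(W[...,0]-.557)<.025)&(abs(W[...,1]+.2)<.03)&(W[...,2]>.13)&(W[...,2]<.25)
v,u=np.nonzero(m&(c[...,2]>c[...,0]+25));print(W[v,u].min(0),W[v,u].max(0),len(v))
"
```

```text
t 4.7 pos [ 0.5566 -0.1993  0.214 ] q [-0.34  0.3  -0.1   1.17 -0.    2.77] w 0.352 F [-0.3 -0.2 -0.9] gf 59.28450389765203
tool axes
 [[ 9.997e-01  2.510e-02  1.300e-03]
 [ 2.510e-02 -9.997e-01 -5.000e-04]
 [ 1.300e-03  6.000e-04 -1.000e+00]]
units [ -0.383 -11.456  -0.208]
[ 0.54335948 -0.20939552  0.2399295 ] [ 0.54494487 -0.1981649   0.24666651] 7
```

View pics/side2.png

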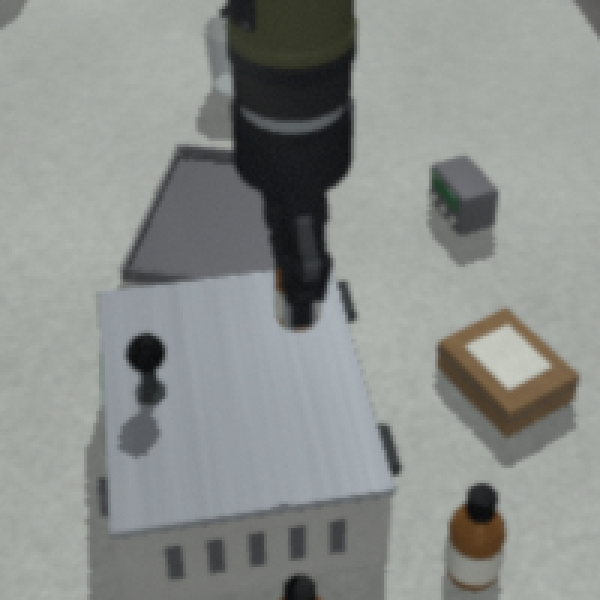

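The bottle is lifted upright, with its underside at crop (297,325). I turn the wrist back within range and carry it to the tray.

Call:
{"fn": "play_rows", "kwargs": {"steps": [[0,0,0,0,0,-0.9,10],[0,0,0,0,0,-0.9,10],[0,0,0,0,0,-0.9,10],[0,0,0,0,0,-0.9,10],[0,0,0,0,0,-0.9,10],[0,0,0,0,0,-0.9,10],[0,0,0,0,0,-0.9,10],[0,0,0,0,0,-0.9,10],[0,0,0,0,0,0,10]]}}

```text
time: 5.65
eef_pos: [0.5553, -0.1989, 0.2118]
tcp_rot: [-2.974, -1.008, 0.003]
wrist_force: [-0.4, 0.2, -0.5]
grip_width: 0.355
gripper_force: 59.3
```

Call:
{"fn": "play_rows", "kwargs": {"steps": [[0.4,-0.6,0,0,0,0,10],[0.6,-0.88,0,0,0,0,10],[0.6,-0.88,0,0,0,0,10],[0.6,-0.88,0,0,0,0,10],[0.6,-0.88,0,0,0,0,10],[0.6,-0.88,0,0,0,0,10],[0.6,-0.88,0,0,0,0,10],[0.6,-0.88,0,0,0,0,10],[0.6,-0.88,0,0,0,0,10],[0.6,-0.88,0,0,0,0,10],[0.6,-0.9,0,0,0,0,10],[0,0,0,0,0,0,10]]}}

```text
time: 6.85
eef_pos: [0.5361, 0.1451, 0.2124]
tcp_rot: [-2.973, -1.011, 0.002]
wrist_force: [-0.1, 0.2, -0.3]
grip_width: 0.358
gripper_force: 59.4
```

```bash
python3 -c "
from h import *
to([.5365,.144,.0165])"
```

```text
t 6.85 pos [0.5361 0.1451 0.2124] q [ 0.26  0.24 -0.19  1.14  0.    2.75] w 0.358 F [-0.1  0.2 -0.3] gf 59.42585770972073
tool axes
 [[ 7.927e-01  6.096e-01 -1.500e-03]
 [ 6.096e-01 -7.927e-01  1.000e-03]
 [-5.000e-04 -1.700e-03 -1.000e+00]]
units [-0.008  0.05   6.529]
```

Call:
{"fn": "play_rows", "kwargs": {"steps": [[0,0,0.5,0,0,0,10],[0,0,0.9,0,0,0,10],[0,0,0.9,0,0,0,10],[0,0,0.9,0,0,0,10],[0,0,0.9,0,0,0,10],[0,0,0.9,0,0,0,10],[0,0,0.7,0,0,0,10],[0,0,0.4,0,0,0,10],[0,0,0.2,0,0,0,10],[0,0,0,0,0,0,10],[0,0,0,0,0,0,10]]}}

```text
time: 7.95
eef_pos: [0.5376, 0.142, 0.0251]
tcp_rot: [2.975, 1.007, 0.002]
wrist_force: [0.6, 0.2, -0.7]
grip_width: 0.353
gripper_force: 59.4
```

Call:
{"fn": "play_rows", "kwargs": {"steps": [[0,0,0.06,0,0,0,10],[0,0,0,0,0,0,10]]}}

```text
time: 8.15
eef_pos: [0.5375, 0.1421, 0.0232]
tcp_rot: [2.975, 1.008, 0.002]
wrist_force: [0.2, 0.9, -1.5]
grip_width: 0.354
gripper_force: 59.4
```

Call:
{"fn": "play_rows", "kwargs": {"steps": [[0,0,0.06,0,0,0,10],[0,0,0,0,0,0,10]]}}

```text
time: 8.35
eef_pos: [0.5369, 0.142, 0.0208]
tcp_rot: [2.975, 1.008, 0.0]
wrist_force: [-0.7, 0.3, -0.9]
grip_width: 0.354
gripper_force: 59.4
```

Call:
{"fn": "play_rows", "kwargs": {"steps": [[0,0,0.08,0,0,0,10],[0,0,0,0,0,0,10]]}}

```text
time: 8.55
eef_pos: [0.5366, 0.1419, 0.018]
tcp_rot: [-2.975, -1.008, 0.001]
wrist_force: [-1.6, 0.2, -1.4]
grip_width: 0.354
gripper_force: 59.4
```

Call:
{"fn": "play_rows", "kwargs": {"steps": [[0,0,0.06,0,0,0,10],[0,0,0,0,0,0,10]]}}

```text
time: 8.75
eef_pos: [0.5367, 0.1419, 0.0162]
tcp_rot: [-2.975, -1.008, 0.001]
wrist_force: [-0.2, 0.1, -0.2]
grip_width: 0.355
gripper_force: 59.4
```

Call:
{"fn": "play_rows", "kwargs": {"steps": [[0,0,0.06,0,0,0,10],[0,0,0,0,0,0,10]]}}

```text
time: 8.95
eef_pos: [0.5369, 0.142, 0.016]
tcp_rot: [-2.975, -1.008, -0.0]
wrist_force: [-4.0, -1.2, 12.9]
grip_width: 0.356
gripper_force: 61.0
```

Call:
{"fn": "play_rows", "kwargs": {"steps": [[0,0,0.03,0,0,0,10],[0,0,0,0,0,0,10]]}}

```text
time: 9.15
eef_pos: [0.537, 0.142, 0.016]
tcp_rot: [-2.975, -1.008, -0.001]
wrist_force: [-6.8, -2.7, 22.2]
grip_width: 0.356
gripper_force: 61.9
```

The bottle is on the tray floor. I relieve the push and open gently.

Call:
{"fn": "play_rows", "kwargs": {"steps": [[0,0,-0.07,0,0,0,10],[0,0,0,0,0,0,30],[0,0,0,0,0,0,33],[0,0,0,0,0,0,36],[0,0,0,0,0,0,42],[0,0,0,0,0,0,50],[0,0,0,0,0,0,60],[0,0,0,0,0,0,60],[0,0,0,0,0,0,60],[0,0,0,0,0,0,60]]}}

```text
time: 10.15
eef_pos: [0.5369, 0.142, 0.0159]
tcp_rot: [-2.975, -1.008, 0.0]
wrist_force: [0.3, 0.0, -0.4]
grip_width: 0.704
gripper_force: 0.0
```

Call:
{"fn": "play_rows", "kwargs": {"steps": [[0,0,-0.2,0,0,0,60],[0,0,-0.5,0,0,0,60],[0,0,-0.9,0,0,0,60],[0,0,-0.9,0,0,0,60],[0,0,-0.9,0,0,0,60],[0,0,-0.9,0,0,0,60],[0,0,-0.9,0,0,0,60],[0,0,-0.9,0,0,0,60],[0,0,-0.9,0,0,0,60],[0,0,0,0,0,0,60]]}}

```text
time: 11.15
eef_pos: [0.5392, 0.1425, 0.2305]
tcp_rot: [2.975, 1.008, 0.011]
wrist_force: [0.2, -0.4, -0.2]
grip_width: 0.703
gripper_force: 0.0
```

```bash
python3 -c "
from h import *
to([.4475,-.1625,.22])
s=snap('side');cv2.imwrite('pics/side3.png',s['color'][130:330,140:340].repeat(3,0).repeat(3,1))"
```

```text
t 11.15 pos [0.5392 0.1425 0.2305] q [ 0.26  0.23 -0.16  1.17  0.    2.75] w 0.703 F [ 0.2 -0.4 -0.2] gf 0.0
tool axes
 [[ 0.7941  0.6078  0.0068]
 [ 0.6078 -0.7941  0.0018]
 [ 0.0065  0.0027 -1.    ]]
units [-8.609  6.216  0.311]
```

View pics/side3.png

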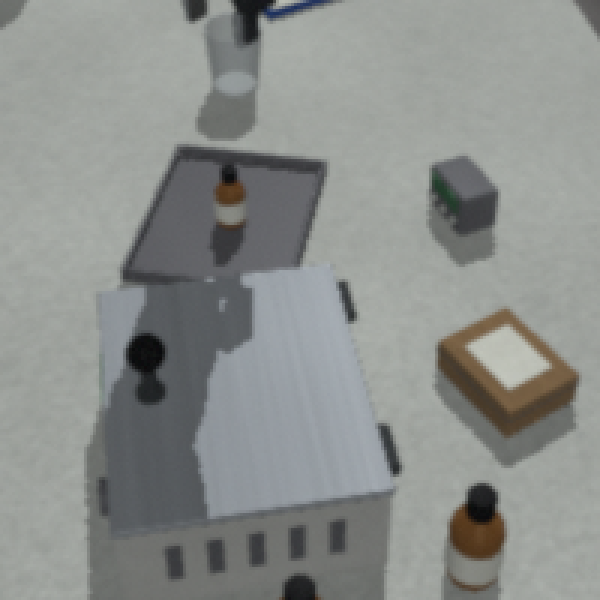

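The bottle stands upright in the tray at crop (230,200), and the timer, carton and beaker are in place. Next I go above the knob.

Call:
{"fn": "play_rows", "kwargs": {"steps": [[-0.86,0.62,0,0,0,0,60],[-0.86,0.62,0,0,0,0,60],[-0.86,0.62,0,0,0,0,60],[-0.86,0.62,0,0,0,0,60],[-0.86,0.62,0,0,0,0,60],[-0.86,0.62,0,0,0,0,60],[-0.86,0.62,0,0,0,0,60],[-0.86,0.62,0,0,0,0,60],[-0.86,0.62,0,0,0,0,60],[-0.86,0.62,0,0,0,0,60],[0,0,0,0,0,0,60]]}}

```text
time: 12.3
eef_pos: [0.4434, -0.165, 0.225]
tcp_rot: [-2.978, -1.002, 0.003]
wrist_force: [-0.0, 0.3, -0.2]
grip_width: 0.701
gripper_force: 0.0
```

Call:
{"fn": "play_rows", "kwargs": {"steps": [[0,0,0,0,0,0.9,60],[0,0,0,0,0,0.9,60],[0,0,0,0,0,0.9,60],[0,0,0,0,0,0.9,60],[0,0,0,0,0,0.9,60],[0,0,0,0,0,0.9,60],[0,0,0,0,0,0.9,60],[0,0,0,0,0,0.9,60],[0,0,0,0,0,0,60],[0,0,0,0,0,0,60]]}}

```text
time: 13.3
eef_pos: [0.4449, -0.162, 0.2254]
tcp_rot: [-3.141, -0.043, 0.001]
wrist_force: [0.7, 0.6, -0.1]
grip_width: 0.702
gripper_force: 0.0
```

```bash
python3 -c "
from h import *
to([.4475,-.1615,.1245])
from scipy.optimize import least_squares
for k in('top','side'):
    P=np.load(k+'0.npz')['W']
    Q=P[(np.hypot(P[...,0]-.4475,P[...,1]+.1615)<.03)&(P[...,2]>.137)&(P[...,2]<.175)]
    print(k,least_squares(lambda c:np.linalg.norm(Q-c,axis=1)-.015,[.4475,-.1615,.1435],loss='soft_l1',f_scale=.002).x.round(4))
"
```

```text
t 13.3 pos [ 0.4449 -0.162   0.2254] q [-0.35  0.08 -0.35  1.14  0.    2.76] w 0.702 F [ 0.7  0.6 -0.1] gf 0.0
tool axes
 [[ 9.996e-01  2.740e-02 -8.000e-04]
 [ 2.740e-02 -9.996e-01  5.000e-04]
 [-8.000e-04 -6.000e-04 -1.000e+00]]
units [ 0.09  -0.011  3.363]
top [ 0.4465 -0.16    0.144 ]
side [ 0.4467 -0.1613  0.1417]
```

Call:
{"fn": "play_rows", "kwargs": {"steps": [[0.07,-0.03,0.6,0,0,0,60],[0,0,0.8,0,0,0,60],[0,0,0.8,0,0,0,60],[0,0,0.7,0,0,0,60],[0,0,0.5,0,0,0,60],[0,0,0,0,0,0,60],[0,0,0,0,0,0,45],[0,0,0,0,0,0,37],[0,0,0,0,0,0,32],[0,0,0,0,0,0,28],[0,0,0,0,0,0,15],[0,0,0,0,0,0,5]]}}

```text
time: 14.5
eef_pos: [0.448, -0.16, 0.1253]
tcp_rot: [-3.138, -0.041, -0.004]
wrist_force: [-0.7, 6.8, 8.1]
grip_width: 0.315
gripper_force: 58.4
```

Call:
{"fn": "play_rows", "kwargs": {"steps": [[0,0,0,0,0,0,5],[0,0,0,0,0,0,5],[0,0,0,0,0,0,5]]}}

```text
time: 14.8
eef_pos: [0.448, -0.16, 0.1253]
tcp_rot: [-3.138, -0.041, -0.004]
wrist_force: [-1.7, 7.5, 8.3]
grip_width: 0.318
gripper_force: 58.4
```

```bash
python3 -c "
from h import *
to([.4475,-.1615,.1245])
# arc in box frame: dx,dz in units of 30mm from closed
a0=np.arctan2(53,165);r=np.hypot(53,165)
th=np.linspace(0,.785,17)
x=-r*np.cos(a0+th)/30;z=r*np.sin(a0+th)/30
print(np.c_[np.diff(x),-np.diff(z)].round(2).tolist(), x[-1]-x[0],z[-1]-z[0])
"
```

```text
t 14.8 pos [ 0.448  -0.16    0.1253] q [-0.35  0.15 -0.5   0.91  0.    2.77] w 0.318 F [-1.7  7.5  8.3] gf 58.401896953582764
tool axes
 [[ 0.9997  0.026   0.0024]
 [ 0.026  -0.9997  0.0035]
 [ 0.0025 -0.0034 -1.    ]]
units [-0.017  0.048  0.026]
[[0.09, -0.27], [0.11, -0.26], [0.12, -0.26], [0.13, -0.25], [0.14, -0.24], [0.16, -0.24], [0.17, -0.23], [0.18, -0.22], [0.19, -0.21], [0.2, -0.2], [0.21, -0.19], [0.22, -0.18], [0.23, -0.17], [0.23, -0.16], [0.24, -0.15], [0.25, -0.14]] 2.858089006199881 3.3705911049415658
```

The knob is gripped, with an opening of about 27 mm. I raise the lid along its arc.

Call:
{"fn": "play_rows", "kwargs": {"steps": [[0.09,0,-0.27,0,0,0,5],[0.11,0,-0.26,0,0,0,5],[0.12,0,-0.26,0,0,0,5],[0.13,0,-0.25,0,0,0,5],[0.14,0,-0.24,0,0,0,5],[0.16,0,-0.24,0,0,0,5],[0.17,0,-0.23,0,0,0,5],[0.18,0,-0.22,0,0,0,5],[0,0,0,0,0,0,5],[0,0,0,0,0,0,5]]}}

```text
time: 15.8
eef_pos: [0.481, -0.1594, 0.1828]
tcp_rot: [-3.138, -0.042, -0.002]
wrist_force: [5.3, 4.4, -7.7]
grip_width: 0.315
gripper_force: 59.8
```

```bash
cat >> h.py <<'E'
def lid():
    s=snap("side"); W=cloud(s); c,sn=np.cos(.026),np.sin(.026)
    X=(W[...,0]-.516)*c+(W[...,1]+.16)*sn; Y=-(W[...,0]-.516)*sn+(W[...,1]+.16)*c
    m=(abs(Y+.08)<.035)&(abs(X)<.095)&(W[...,2]>.085)&(W[...,2]<.3)
    x,z=X[m],W[...,2][m]; best=(0,)
    for i in range(300):
        a,b=np.random.choice(len(x),2); d=np.array([x[a]-x[b],z[a]-z[b]]); L=np.hypot(*d)
        if L<.04: continue
        e=abs((x-x[b])*d[1]-(z-z[b])*d[0])/L<.003
        if e.sum()>best[0]: best=(e.sum(),e)
    p=np.polyfit(x[best[1]],z[best[1]],1); print("lid angle",-np.arctan(p[0]),best[0],len(x))
    return s
E
python3 -c "
from h import *
to([.4475,-.1615,.1245]);lid()"
```

```text
t 15.8 pos [ 0.481  -0.1594  0.1828] q [-0.32  0.17 -0.35  1.05  0.    2.79] w 0.315 F [ 5.3  4.4 -7.7] gf 59.7685968875885
tool axes
 [[ 0.9996  0.0267  0.0012]
 [ 0.0267 -0.9996  0.0028]
 [ 0.0013 -0.0028 -1.    ]]
units [-1.121  0.045  1.941]
lid angle 0.3665114690876675 2196 2448
```

Call:
{"fn": "play_rows", "kwargs": {"steps": [[0.19,0,-0.21,0,0,0,5],[0.2,0,-0.2,0,0,0,5],[0.21,0,-0.19,0,0,0,5],[0.22,0,-0.18,0,0,0,5],[0.23,0,-0.17,0,0,0,5],[0.23,0,-0.16,0,0,0,5],[0.24,0,-0.15,0,0,0,5],[0.25,0,-0.14,0,0,0,5],[0,0,0,0,0,0,5],[0,0,0,0,0,0,5],[0,0,0,0,0,0,5],[0,0,0,0,0,0,5]]}}

```text
time: 17.05
eef_pos: [0.5338, -0.1584, 0.2232]
tcp_rot: [-3.139, -0.043, 0.001]
wrist_force: [6.2, 3.8, -17.7]
grip_width: 0.313
gripper_force: 61.6
```

```bash
python3 -c "
from h import *
to([.4475,-.1615,.1245]);s=lid();cv2.imwrite('pics/side4.png',s['color'][130:330,140:340].repeat(3,0).repeat(3,1))"
```

```text
t 17.05 pos [ 0.5338 -0.1584  0.2232] q [-0.29  0.24 -0.17  1.17  0.    2.82] w 0.313 F [  6.2   3.8 -17.7] gf 61.609187722206116
tool axes
 [[ 9.996e-01  2.720e-02 -7.000e-04]
 [ 2.720e-02 -9.996e-01  2.400e-03]
 [-6.000e-04 -2.500e-03 -1.000e+00]]
units [-2.877  0.034  3.292]
lid angle 0.7202560104838696 1651 1775
```

View pics/side4.png

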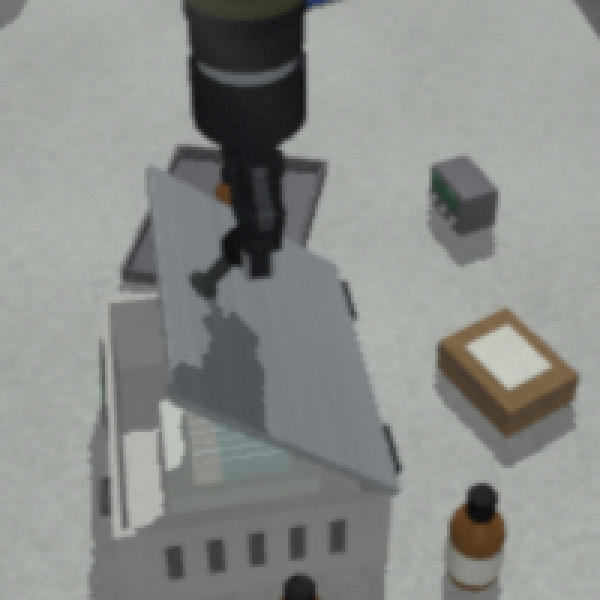

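The lid stands at about 0.72 rad with the knob between the fingers at crop (235,245). I nudge it a little further and ease the radial pull.

Call:
{"fn": "play_rows", "kwargs": {"steps": [[0.1,0,-0.03,0,0,0,5],[0.1,0,-0.03,0,0,0,5],[0.1,0,-0.02,0,0,0,5],[0,0,0,0,0,0,5],[0,0,0,0,0,0,5],[0,0,0,0,0,0,5],[0,0,0,0,0,0,5],[0,0,0,0,0,0,5],[0,0,0,0,0,0,5],[0,0,0,0,0,0,5],[0,0,0,0,0,0,5]]}}

```text
time: 18.2
eef_pos: [0.5422, -0.1593, 0.2274]
tcp_rot: [3.141, 0.039, -0.0]
wrist_force: [-0.4, 0.4, 0.4]
grip_width: 0.055
gripper_force: 0.0
```

```bash
python3 -c "
from h import *
to([.4475,-.1615,.1245]);lid()
W=cloud(snap('top'));m=(np.hypot(W[...,0]-.537,W[...,1]-.142)<.04)&(W[...,2]>.03)&(W[...,2]<.1);print('bottle',m.sum(),W[m].mean(0),W[m].max(0))"
```

```text
t 18.2 pos [ 0.5422 -0.1593  0.2274] q [-0.29  0.25 -0.14  1.18 -0.    2.83] w 0.055 F [-0.4  0.4  0.4] gf 0.0
tool axes
 [[ 9.997e-01  2.490e-02 -0.000e+00]
 [ 2.490e-02 -9.997e-01 -1.000e-04]
 [-0.000e+00  1.000e-04 -1.000e+00]]
units [-3.157 -0.005  3.432]
lid angle -5.835623780960565e-05 2233 2286
bottle 101 [0.53442986 0.14223415 0.05608336] [0.55055084 0.15888095 0.0787996 ]
```

The knob slipped out and the lid fell shut, because the ball sat too near the fingertips. The bottle is fine. I regrip 5–6 mm deeper and will watch the force on the way up.

Call:
{"fn": "play_rows", "kwargs": {"steps": [[-0.6,0,0,0,0,0,60],[-0.8,0.03,0,0,0,0,60],[-0.8,0,0,0,0,0,60],[-0.6,0,0,0,0,0,60],[-0.38,0,0,0,0,0,60],[0,0,0,0,0,0,60],[0,0,0.8,0,0,0,60],[0,0,0.8,0,0,0,60],[0,0,0.8,0,0,0,60],[0,0,0.6,0,0,0,60],[0,0,0.4,0,0,0,60],[0,0,0,0,0,0,60]]}}

```text
time: 19.5
eef_pos: [0.4464, -0.1622, 0.1239]
tcp_rot: [-3.14, -0.04, 0.004]
wrist_force: [-0.7, 0.5, -0.3]
grip_width: 0.703
gripper_force: 0.0
```

```bash
python3 -c "
from h import *
to([.4467,-.1610,.1185])"
```

```text
t 19.5 pos [ 0.4464 -0.1622  0.1239] q [-0.35  0.16 -0.5   0.91  0.    2.77] w 0.703 F [-0.7  0.5 -0.3] gf 0.0
tool axes
 [[ 9.997e-01  2.520e-02 -2.400e-03]
 [ 2.520e-02 -9.997e-01  9.000e-04]
 [-2.300e-03 -1.000e-03 -1.000e+00]]
units [ 0.011 -0.038  0.181]
```

Call:
{"fn": "play_rows", "kwargs": {"steps": [[0.01,-0.08,0.18,0,0,0,60],[0,0,0,0,0,0,60],[0,0,0,0,0,0,45],[0,0,0,0,0,0,37],[0,0,0,0,0,0,32],[0,0,0,0,0,0,28],[0,0,0,0,0,0,15],[0,0,0,0,0,0,0],[0,0,0,0,0,0,0],[0,0,0,0,0,0,0]]}}

```text
time: 20.5
eef_pos: [0.4474, -0.16, 0.1207]
tcp_rot: [-3.141, -0.039, -0.001]
wrist_force: [-2.3, 1.4, 6.3]
grip_width: 0.317
gripper_force: 58.5
```

Call:
{"fn": "play_rows", "kwargs": {"steps": [[0.09,0,-0.27,0,0,0,0],[0.11,0,-0.26,0,0,0,0],[0.12,0,-0.26,0,0,0,0],[0.13,0,-0.25,0,0,0,0],[0,0,0,0,0,0,0],[0,0,0,0,0,0,0]]}}

```text
time: 21.1
eef_pos: [0.4601, -0.1598, 0.1511]
tcp_rot: [3.141, 0.039, -0.002]
wrist_force: [-2.0, -1.6, -2.4]
grip_width: 0.315
gripper_force: 59.3
```

Call:
{"fn": "play_rows", "kwargs": {"steps": [[0.14,0,-0.24,0,0,0,0],[0.16,0,-0.24,0,0,0,0],[0.17,0,-0.23,0,0,0,0],[0.18,0,-0.22,0,0,0,0],[0,0,0,0,0,0,0],[0,0,0,0,0,0,0]]}}

```text
time: 21.7
eef_pos: [0.4805, -0.1594, 0.1794]
tcp_rot: [3.141, 0.04, 0.001]
wrist_force: [-1.0, -0.9, -3.2]
grip_width: 0.321
gripper_force: 59.5
```

```bash
python3 -c "
from h import *
to([.4467,-.1610,.1185]);lid()"
```

```text
t 21.7 pos [ 0.4805 -0.1594  0.1794] q [-0.32  0.17 -0.36  1.05 -0.    2.8 ] w 0.321 F [-1.  -0.9 -3.2] gf 59.47755217552185
tool axes
 [[ 9.997e-01  2.550e-02  6.000e-04]
 [ 2.550e-02 -9.997e-01 -4.000e-04]
 [ 6.000e-04  4.000e-04 -1.000e+00]]
units [-1.13   0.024  2.028]
lid angle 0.3788653239403335 2172 2419
```

Call:
{"fn": "play_rows", "kwargs": {"steps": [[0.19,0,-0.2,0,0,0,0],[0.2,0,-0.19,0,0,0,0],[0.21,0,-0.18,0,0,0,0],[0.22,0,-0.17,0,0,0,0],[0,0,0,0,0,0,0],[0,0,0,0,0,0,0]]}}

```text
time: 22.35
eef_pos: [0.506, -0.1589, 0.2012]
tcp_rot: [3.141, 0.041, 0.002]
wrist_force: [5.2, -3.3, -10.1]
grip_width: 0.32
gripper_force: 60.1
```

Call:
{"fn": "play_rows", "kwargs": {"steps": [[0.25,0,-0.13,0,0,0,0],[0.24,0,-0.13,0,0,0,0],[0,0,0,0,0,0,0],[0,0,0,0,0,0,0]]}}

```text
time: 22.75
eef_pos: [0.5204, -0.1585, 0.2091]
tcp_rot: [3.141, 0.042, 0.002]
wrist_force: [1.6, -4.4, -7.6]
grip_width: 0.317
gripper_force: 60.6
```

```bash
python3 -c "
from h import *
to([.4467,-.1610,.1185]);lid()"
```

```text
t 22.75 pos [ 0.5204 -0.1585  0.2091] q [-0.3   0.22 -0.22  1.13 -0.    2.82] w 0.317 F [ 1.6 -4.4 -7.6] gf 60.64333140850067
tool axes
 [[ 9.996e-01  2.670e-02  1.000e-03]
 [ 2.670e-02 -9.996e-01 -4.000e-04]
 [ 1.000e-03  4.000e-04 -1.000e+00]]
units [-2.46   0.017  3.016]
lid angle 0.6342614678587483 1823 1981
```

Call:
{"fn": "play_rows", "kwargs": {"steps": [[0.23,0.01,-0.12,0,0,0,0],[0.23,0.01,-0.12,0,0,0,0],[0,0,0,0,0,0,0],[0,0,0,0,0,0,0]]}}

```text
time: 23.2
eef_pos: [0.5349, -0.1583, 0.2153]
tcp_rot: [-3.14, -0.038, -0.002]
wrist_force: [6.6, -4.9, -15.8]
grip_width: 0.273
gripper_force: 57.0
```

```bash
python3 -c "
from h import *
to([.4467,-.1610,.1185]);lid()"
```

```text
t 23.2 pos [ 0.5349 -0.1583  0.2153] q [-0.29  0.24 -0.18  1.15  0.    2.83] w 0.273 F [  6.6  -4.9 -15.8] gf 57.03987121582031
tool axes
 [[ 0.9997  0.0245  0.0015]
 [ 0.0245 -0.9997  0.0013]
 [ 0.0015 -0.0012 -1.    ]]
units [-2.946  0.021  3.221]
lid angle 0.6881309732042443 1720 1846
```

The lid lags and the ball is creeping to the pad edge, because it keeps turning between the pads. I'll release it and regrip with the tool leaning 15° back. Then I'll turn the tool together with the lid, so the ball doesn't turn in the grip.

Call:
{"fn": "play_rows", "kwargs": {"steps": [[0,0,0,0,0,0,60],[0,0,0,0,0,0,60],[0,0,0,0,0,0,60],[0,0,0,0,0,0,60],[0,0,-0.5,0,0,0,60],[0,0,-0.5,0,0,0,60],[-0.5,0,0,0,-0.75,0,60],[-0.5,0,0,0,-0.75,0,60],[-0.5,0,0,0,-0.75,0,60],[-0.5,0,0,0,-0.75,0,60],[0,0,0,0,0,0,60],[0,0,0,0,0,0,60]]}}

```text
time: 24.45
eef_pos: [0.4744, -0.16, 0.252]
tcp_rot: [3.112, 0.039, -0.407]
wrist_force: [-0.4, -0.4, 0.3]
grip_width: 0.697
gripper_force: 0.0
```

```bash
python3 -c "
from h import *
to([.464,-.160,.209]);lid()"
```

```text
t 24.45 pos [ 0.4744 -0.16    0.252 ] q [-0.28  0.34 -0.    1.48 -0.08  2.85] w 0.697 F [-0.4 -0.4  0.3] gf 0.0
tool axes
 [[ 9.661e-01  2.500e-02 -2.569e-01]
 [ 2.420e-02 -9.997e-01 -6.400e-03]
 [-2.570e-01 -1.000e-04 -9.664e-01]]
units [ 0.032 -0.01   1.475]
lid angle -0.0002507499531106643 2212 2245
```

Call:
{"fn": "play_rows", "kwargs": {"steps": [[0.03,0,0.5,0,0,0,60],[0,0,0.8,0,0,0,60],[0,0,0.8,0,0,0,60],[0,0,0.8,0,0,0,60],[0,0,0.7,0,0,0,60],[0,0,0.5,0,0,0,60],[0,0,0.3,0,0,0,60],[0,0,0,0,0,0,60],[0,0,0,0,0,0,60]]}}

```text
time: 25.4
eef_pos: [0.4409, -0.161, 0.1251]
tcp_rot: [3.111, 0.039, -0.407]
wrist_force: [-0.2, 0.2, 0.2]
grip_width: 0.699
gripper_force: 0.0
```

```bash
python3 -c "
from h import *
to([.441,-.160,.1218])"
```

```text
t 25.4 pos [ 0.4409 -0.161   0.1251] q [-0.29  0.36 -0.28  1.19 -0.08  2.83] w 0.699 F [-0.2  0.2  0.2] gf 0.0
tool axes
 [[ 9.660e-01  2.490e-02 -2.574e-01]
 [ 2.400e-02 -9.997e-01 -6.700e-03]
 [-2.575e-01  3.000e-04 -9.663e-01]]
units [ 0.031 -0.034  0.105]
```

Call:
{"fn": "play_rows", "kwargs": {"steps": [[0.03,-0.03,0.1,0,0,0,60],[0,0,0,0,0,0,60],[0,0,0,0,0,0,45],[0,0,0,0,0,0,37],[0,0,0,0,0,0,32],[0,0,0,0,0,0,28],[0,0,0,0,0,0,15],[0,0,0,0,0,0,0],[0,0,0,0,0,0,0],[0,0,0,0,0,0,0]]}}

```text
time: 26.4
eef_pos: [0.4407, -0.1602, 0.1217]
tcp_rot: [3.111, 0.039, -0.409]
wrist_force: [-0.8, -0.1, 5.4]
grip_width: 0.319
gripper_force: 58.7
```

Call:
{"fn": "play_rows", "kwargs": {"steps": [[-0.015,0,-0.252,0,0.5,0,0],[-0.015,0,-0.252,0,0.5,0,0],[-0.015,0,-0.252,0,0.5,0,0],[-0.015,0,-0.252,0,0.5,0,0],[-0.015,0,-0.252,0,0.5,0,0],[0,0,0,0,0,0,0],[0,0,0,0,0,0,0]]}}

```text
time: 27.1
eef_pos: [0.4352, -0.1598, 0.1572]
tcp_rot: [3.138, 0.037, -0.095]
wrist_force: [-25.0, -2.9, 11.0]
grip_width: -0.0
gripper_force: 12.8
```

```bash
cat >> h.py <<'E'
def chk():
    s=arm.get_state(); r=R.from_rotvec(s["tcp_rot"]); m=r.as_matrix()
    print("tilt",np.degrees(np.arcsin(m[0,2])),"F tool",r.inv().apply(s["wrist_force"]).round(1),"T tool",r.inv().apply(s["torque"]).round(2),"w",s["grip_width"],"t",s["time"],s["eef_pos"],s["joints"].round(2))
    return lid()
E
python3 -c "
from h import *
chk()"
```

```text
tilt -3.462282135152825 F tool [-25.7   2.3  -9.4] T tool [-0.57 -5.01  0.09] w -1.348559354495249e-06 t 27.1 [ 0.43520631 -0.15975665  0.1571994 ] [-0.34  0.15 -0.43  1.05 -0.02  2.78]
lid angle 0.1956158514789673 2230 2400
```

```bash
python3 -c "
from h import *
s=snap('side');cv2.imwrite('pics/side5.png',cv2.resize(s['color'][190:310,160:290],None,fx=4.5,fy=4.5,interpolation=2))
to([.612-.1733*np.cos(.507),-.16,.1746])"
```

```text
t 27.2 pos [ 0.435  -0.1598  0.1568] q [-0.34  0.15 -0.43  1.05 -0.02  2.78] w 0.003 F [-25.2  -3.8  10.3] gf 12.900582253932953
tool axes
 [[ 9.978e-01  2.350e-02 -6.140e-02]
 [ 2.340e-02 -9.997e-01 -2.100e-03]
 [-6.140e-02  7.000e-04 -9.981e-01]]
units [ 0.811  0.028 -0.643]
```

View pics/side5.png

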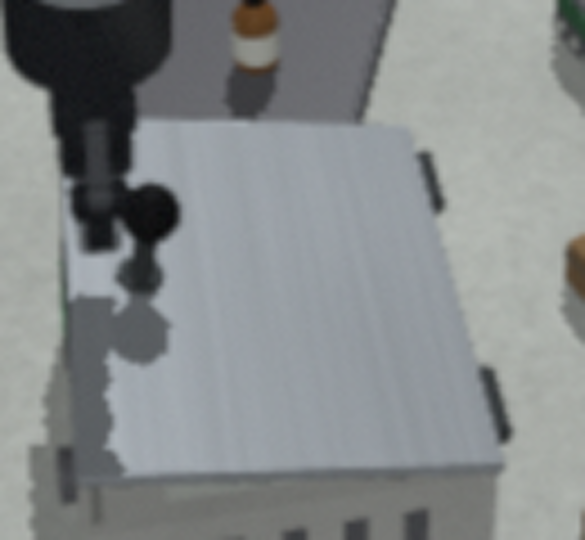

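The ball was pushed out while the tool turned quickly, probably because the joints lag at that speed. The lid stayed in range when it was still, so I'll back off, regrip the same way and turn much more slowly, checking forces.

Call:
{"fn": "play_rows", "kwargs": {"steps": [[-0.6,0,0,0,0,0,0],[-0.4,0,-0.6,0,0,0,0],[0,0,-0.9,0,0,0,40],[0,0,-0.9,0,0,0,60],[0.6,0,-0.5,0,-0.8,0,60],[0.8,0,0,0,-0.8,0,60],[0.8,0,0,0,-0.7,0,60],[0,0,0,0,0,0,60],[0,0,0,0,0,0,60]]}}

```text
time: 28.1
eef_pos: [0.484, -0.1585, 0.2374]
tcp_rot: [3.115, 0.04, -0.387]
wrist_force: [-0.2, -0.0, 0.5]
grip_width: 0.711
gripper_force: 0.0
```

```bash
python3 -c "
from h import *
chk();to([.464,-.160,.209])"
```

```text
tilt -14.162186315359733 F tool [-0.3  0.  -0.4] T tool [-0.    0.24  0.03] w 0.7109512163930714 t 28.1 [ 0.48399982 -0.15846386  0.23744159] [-0.27  0.35 -0.01  1.44 -0.07  2.85]
lid angle -0.0002601927035882021 2219 2327
t 28.15 pos [ 0.4835 -0.1587  0.2386] q [-0.27  0.35 -0.02  1.44 -0.07  2.85] w 0.704 F [-0.4 -0.1  0. ] gf 0.0
tool axes
 [[ 9.697e-01  2.510e-02 -2.431e-01]
 [ 2.450e-02 -9.997e-01 -5.400e-03]
 [-2.431e-01 -7.000e-04 -9.700e-01]]
units [-0.391  0.029  1.114]
```

Call:
{"fn": "play_rows", "kwargs": {"steps": [[-0.39,0.03,0.4,0,0,0,60],[0,0,0.7,0,0,0,60],[0,0,0.8,0,0,0,60],[0,0,0.8,0,0,0,60],[0,0,0.7,0,0,0,60],[0,0,0.5,0,0,0,60],[0,0,0.2,0,0,0,60],[0,0,0,0,0,0,60],[0,0,0,0,0,0,60]]}}

```text
time: 29.05
eef_pos: [0.4433, -0.1611, 0.124]
tcp_rot: [3.115, 0.038, -0.379]
wrist_force: [0.2, -0.3, 0.4]
grip_width: 0.702
gripper_force: 0.0
```

```bash
python3 -c "
from h import *
to([.4411,-.160,.1217])"
```

```text
t 29.05 pos [ 0.4433 -0.1611  0.124 ] q [-0.3   0.35 -0.29  1.17 -0.08  2.83] w 0.702 F [ 0.2 -0.3  0.4] gf 0.0
tool axes
 [[ 9.705e-01  2.470e-02 -2.398e-01]
 [ 2.380e-02 -9.997e-01 -6.500e-03]
 [-2.399e-01  6.000e-04 -9.708e-01]]
units [-0.052 -0.037  0.091]
```

Call:
{"fn": "play_rows", "kwargs": {"steps": [[-0.05,-0.03,0.09,0,0,0,60],[0,0,0,0,0,0,50],[0,0,0,0,0,0,40],[0,0,0,0,0,0,34],[0,0,0,0,0,0,30],[0,0,0,0,0,0,15],[0,0,0,0,0,0,0],[0,0,0,0,0,0,0],[0,0,0,0,0,0,0]]}}

```text
time: 29.95
eef_pos: [0.4411, -0.1602, 0.1208]
tcp_rot: [3.114, 0.039, -0.382]
wrist_force: [0.0, -0.7, 4.8]
grip_width: 0.322
gripper_force: 58.7
```

Call:
{"fn": "play_rows", "kwargs": {"steps": [[-0.002,0,-0.03,0,0.06,0,0],[-0.004,0,-0.06,0,0.12,0,0],[-0.004,0,-0.06,0,0.12,0,0],[-0.004,0,-0.06,0,0.12,0,0],[-0.004,0,-0.06,0,0.12,0,0],[-0.004,0,-0.06,0,0.12,0,0],[0,0,0,0,0,0,0]]}}

```text
time: 30.65
eef_pos: [0.4456, -0.1601, 0.1305]
tcp_rot: [3.126, 0.039, -0.282]
wrist_force: [9.6, -2.0, -8.2]
grip_width: 0.32
gripper_force: 59.4
```

```bash
python3 -c "
from h import *
chk()"
```

```text
tilt -10.289479667791017 F tool [10.9  2.3  6.3] T tool [-0.38  2.31  0.07] w 0.3196722297766386 t 30.65 [ 0.44557682 -0.16008964  0.13046252] [-0.3   0.29 -0.33  1.12 -0.06  2.82]
lid angle 0.05959238923221279 2217 2435
```

Call:
{"fn": "play_rows", "kwargs": {"steps": [[0.02,0,-0.05,0,0.12,0,0],[0.02,0,-0.055,0,0.12,0,0],[0.02,0,-0.055,0,0.12,0,0],[0.01,0,-0.06,0,0.12,0,0],[0,0,-0.06,0,0.12,0,0],[0,0,0,0,0,0,0]]}}

```text
time: 31.3
eef_pos: [0.4474, -0.1601, 0.1382]
tcp_rot: [3.133, 0.037, -0.204]
wrist_force: [7.3, -1.5, -7.1]
grip_width: 0.322
gripper_force: 59.4
```

```bash
python3 -c "
from h import *
chk()"
```

```text
tilt -7.46559733916197 F tool [8.1 1.7 6.1] T tool [-0.48  1.39  0.54] w 0.32233543195798414 t 31.3 [ 0.44740885 -0.16007834  0.13824614] [-0.31  0.25 -0.36  1.08 -0.04  2.81]
lid angle 0.1028068182622956 2230 2463
```

Call:
{"fn": "play_rows", "kwargs": {"steps": [[0.06,0,0.01,0,0,0,0],[0.06,0,0.01,0,0,0,0],[0.01,0,-0.055,0,0.12,0,0],[0.01,0,-0.06,0,0.12,0,0],[0.01,0,-0.06,0,0.12,0,0],[0.01,0,-0.06,0,0.12,0,0],[0,0,0,0,0,0,0]]}}

```text
time: 32.05
eef_pos: [0.4496, -0.16, 0.1438]
tcp_rot: [3.136, 0.04, -0.149]
wrist_force: [-3.0, -5.0, -2.3]
grip_width: 0.318
gripper_force: 59.3
```

```bash
cat >> h.py <<'E'
def rel():
    s=chk()
E
sed -i 's/    p=np.polyfit(x\[best\[1\]\],z\[best\[1\]\],1);/    p=np.polyfit(x[best[1]],z[best[1]],1); th=-np.arctan(p[0]); st=arm.get_state(); m=R.from_rotvec(st["tcp_rot"]).as_matrix(); g=st["eef_pos"]-.0225*m[:,2]; ball=np.array([.612-.1733*np.cos(.3108+th),g[1],.0905+.1733*np.sin(.3108+th)]); print("ball-grasp in tool, mm",((ball-g)@m*1000).round(1));/' h.py
python3 -c "
from h import *
chk()"
```

```text
tilt -5.428319064291715 F tool [-2.9  4.9  2.6] T tool [-0.74 -0.89 -0.1 ] w 0.31751044245441207 t 32.05 [ 0.44962464 -0.15996426  0.14376198] [-0.32  0.22 -0.39  1.06 -0.03  2.8 ]
ball-grasp in tool, mm [4.  0.1 0.4]
lid angle 0.13559566311442456 2238 2476
```

Forces are now small, with the ball 4 mm towards the hinge on the pads. Lifting without turning makes it drift the other way, so I continue with a fixed tilt.

```bash
python3 -c "
import numpy as np
th=np.arange(.1356,.80,.035);a=th+.3108
dx=np.diff(-173.3*np.cos(a))/30;dz=np.diff(173.3*np.sin(a))/30;t=np.radians(-5.4)
for i,r in enumerate(np.c_[th[1:],dx*np.cos(t)+dz*np.sin(t),dx*np.sin(t)-dz*np.cos(t)].round(3)):print(i+1,r)
"
```

```text
1 [ 0.171  0.073 -0.189]
2 [ 0.206  0.08  -0.186]
3 [ 0.241  0.086 -0.183]
4 [ 0.276  0.092 -0.18 ]
5 [ 0.311  0.099 -0.176]
6 [ 0.346  0.105 -0.173]
7 [ 0.381  0.111 -0.169]
8 [ 0.416  0.117 -0.165]
9 [ 0.451  0.122 -0.161]
10 [ 0.486  0.128 -0.157]
11 [ 0.521  0.133 -0.152]
12 [ 0.556  0.138 -0.147]
13 [ 0.591  0.144 -0.142]
14 [ 0.626  0.148 -0.137]
15 [ 0.661  0.153 -0.132]
16 [ 0.696  0.158 -0.127]
17 [ 0.731  0.162 -0.121]
18 [ 0.766  0.166 -0.115]
```

Call:
{"fn": "play_rows", "kwargs": {"steps": [[0.07,0.01,-0.189,0,0,0,0],[0.08,0,-0.186,0,0,0,0],[0.086,0,-0.183,0,0,0,0],[0.092,0,-0.18,0,0,0,0],[0.099,0,-0.176,0,0,0,0],[0.105,0,-0.173,0,0,0,0],[0,0,0,0,0,0,0],[0,0,0,0,0,0,0]]}}

```text
time: 32.9
eef_pos: [0.4721, -0.1596, 0.1751]
tcp_rot: [3.137, 0.041, -0.141]
wrist_force: [5.0, -3.6, -8.5]
grip_width: 0.318
gripper_force: 59.8
```

```bash
python3 -c "
from h import *
chk()"
```

```text
tilt -5.12839033705999 F tool [5.7 3.7 8. ] T tool [-0.83  1.15 -0.38] w 0.31831011479942917 t 32.9 [ 0.47209975 -0.15956077  0.17508404] [-0.31  0.23 -0.3   1.13 -0.03  2.81]
ball-grasp in tool, mm [-0.1 -0.   2.5]
lid angle 0.3361172061826221 2224 2466
```

```bash
python3 -c "
import numpy as np
th=np.arange(.336,.80,.035);a=th+.3108
dx=np.diff(-173.3*np.cos(a))/30;dz=np.diff(173.3*np.sin(a))/30;t=np.radians(-5.1+1.0*np.arange(len(dx)))
for i,r in enumerate(np.c_[th[1:],dx*np.cos(t)+dz*np.sin(t)+.013,dx*np.sin(t)-dz*np.cos(t)].round(3)):print(i+1,r)
"
```

```text
1 [ 0.371  0.123 -0.17 ]
2 [ 0.406  0.132 -0.164]
3 [ 0.441  0.14  -0.157]
4 [ 0.476  0.148 -0.15 ]
5 [ 0.511  0.156 -0.143]
6 [ 0.546  0.163 -0.135]
7 [ 0.581  0.17  -0.127]
8 [ 0.616  0.177 -0.119]
9 [ 0.651  0.183 -0.11 ]
10 [ 0.686  0.188 -0.101]
11 [ 0.721  0.193 -0.092]
12 [ 0.756  0.198 -0.082]
13 [ 0.791  0.202 -0.072]
```

Call:
{"fn": "play_rows", "kwargs": {"steps": [[0.14,0.01,-0.15,0,0.2,0,0],[0.15,0,-0.155,0,0.2,0,0],[0.15,0,-0.155,0,0.2,0,0],[0.15,0,-0.15,0,0.2,0,0],[0,0,0,0,0,0,0],[0,0,0,0,0,0,0]]}}

```text
time: 33.55
eef_pos: [0.489, -0.1592, 0.1922]
tcp_rot: [3.141, 0.039, -0.035]
wrist_force: [2.0, -2.2, -6.1]
grip_width: 0.319
gripper_force: 59.5
```

```bash
python3 -c "
from h import *
chk()"
```

```text
tilt -1.2848909533841297 F tool [2.1 2.2 6.1] T tool [-0.41  0.14  0.04] w 0.3187037761372143 t 33.55 [ 0.48901219 -0.15923942  0.19223282] [-0.31  0.19 -0.3   1.1  -0.01  2.81]
ball-grasp in tool, mm [-2.1 -0.1  3.9]
lid angle 0.4554680385283852 2098 2352
```

Call:
{"fn": "play_rows", "kwargs": {"steps": [[0.165,0.005,-0.135,0,0.3,0,0],[0.17,0,-0.13,0,0.3,0,0],[0.176,0,-0.125,0,0.3,0,0],[0.184,0,-0.118,0,0.3,0,0],[0,0,0,0,0,0,0],[0,0,0,0,0,0,0]]}}

```text
time: 34.2
eef_pos: [0.5097, -0.1589, 0.2079]
tcp_rot: [-3.137, -0.04, -0.13]
wrist_force: [-0.6, -0.6, -3.8]
grip_width: 0.314
gripper_force: 60.7
```

```bash
python3 -c "
from h import *
chk()"
```

```text
tilt 4.733381808106062 F tool [-0.9  0.6  3.7] T tool [-0.03 -0.49 -0.04] w 0.31448208900907076 t 34.2 [ 0.5097341  -0.15885945  0.20790756] [-0.32  0.13 -0.33  1.03  0.03  2.8 ]
ball-grasp in tool, mm [-4.4 -0.1  4.1]
lid angle 0.5846495417617597 1894 2057
```

Call:
{"fn": "play_rows", "kwargs": {"steps": [[0.19,0,-0.11,0,0.5,0,0],[0.2,0,-0.097,0,0.5,0,0],[0,0,0,0,0,0,0],[0,0,0,0,0,0,0]]}}

```text
time: 34.65
eef_pos: [0.5204, -0.1586, 0.2145]
tcp_rot: [-3.128, -0.039, -0.263]
wrist_force: [2.0, -0.7, -7.6]
grip_width: 0.316
gripper_force: 63.3
```

```bash
python3 -c "
from h import *
chk()"
```

```text
tilt 9.61443754450175 F tool [0.7 0.7 7.8] T tool [-0.18 -0.22 -0.  ] w 0.3162758874090567 t 34.65 [ 0.520409   -0.15864083  0.21454539] [-0.33  0.08 -0.38  0.95  0.06  2.79]
ball-grasp in tool, mm [-5.7 -0.1  4. ]
lid angle 0.643089998551915 1801 1945
```

Call:
{"fn": "play_rows", "kwargs": {"steps": [[0.1,0,-0.035,0,0.3,0,0],[0.1,0,-0.035,0,0.3,0,0],[0.1,0,-0.035,0,0.3,0,0],[0.1,0,-0.03,0,0.3,0,0],[0,0,0,0,0,0,0],[0,0,0,0,0,0,0]]}}

```text
time: 35.3
eef_pos: [0.5312, -0.1584, 0.2209]
tcp_rot: [-3.108, -0.037, -0.428]
wrist_force: [3.8, -1.1, -12.2]
grip_width: 0.316
gripper_force: 62.4
```

```bash
python3 -c "
from h import *
chk()"
```

```text
tilt 15.682141492787569 F tool [ 0.4  1.2 12.8] T tool [-0.22 -0.3   0.35] w 0.31592982292984517 t 35.3 [ 0.53122689 -0.15843749  0.22089092] [-0.35  0.02 -0.46  0.83  0.1   2.78]
ball-grasp in tool, mm [-7.8 -0.2  4. ]
lid angle 0.6927912691955757 1713 1862
```

Call:
{"fn": "play_rows", "kwargs": {"steps": [[0.05,0,0,0,0.15,0,0],[0.05,0,0,0,0.15,0,0],[0.05,0,0,0,0.15,0,0],[0.05,0,0,0,0.15,0,0],[0,0,0,0,0,0,0],[0,0,0,0,0,0,0],[0,0,0,0,0,0,0]]}}

```text
time: 36.05
eef_pos: [0.5374, -0.1583, 0.2236]
tcp_rot: [-3.096, -0.039, -0.51]
wrist_force: [-2.6, 0.2, -1.6]
grip_width: 0.31
gripper_force: 60.7
```

```bash
python3 -c "
from h import *
s=chk()
cv2.imwrite('pics/side6.png',cv2.resize(s['color'][150:310,160:290],None,fx=3.6,fy=3.6,interpolation=2))"
```

```text
tilt 18.715166397519457 F tool [-3.  -0.3  0.7] T tool [ 0.18 -1.07 -0.75] w 0.3103897209367978 t 36.05 [ 0.53742361 -0.15825392  0.22363166] [-0.36 -0.01 -0.5   0.77  0.12  2.78]
ball-grasp in tool, mm [-9.7 -0.2  3.3]
lid angle 0.7147290819620439 1658 1798
```

View pics/side6.png

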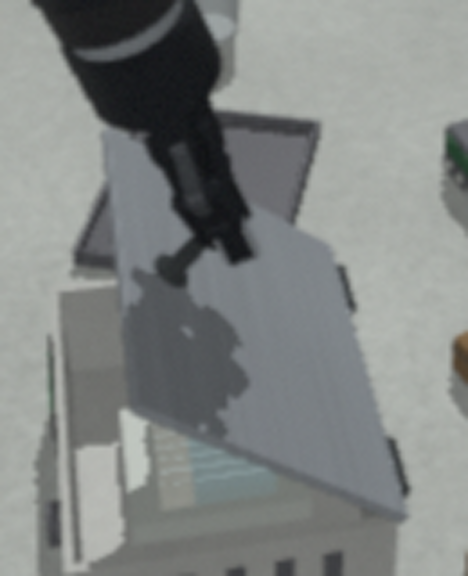

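The lid is at 0.715 rad, knob between the fingers at crop (205,235), forces near zero. I hold still and check that it is steady.

Call:
{"fn": "play_rows", "kwargs": {"steps": [[0,0,0,0,0,0,0],[0,0,0,0,0,0,0],[0,0,0,0,0,0,0],[0,0,0,0,0,0,0],[0,0,0,0,0,0,0],[0,0,0,0,0,0,0],[0,0,0,0,0,0,0],[0,0,0,0,0,0,0],[0,0,0,0,0,0,0],[0,0,0,0,0,0,0]]}}

```text
time: 37.1
eef_pos: [0.5374, -0.1583, 0.2235]
tcp_rot: [-3.095, -0.039, -0.51]
wrist_force: [-5.0, 0.0, 2.5]
grip_width: 0.314
gripper_force: 61.0
```

```bash
python3 -c "
from h import *
s=chk()
W=cloud(snap('top'));m=(np.hypot(W[...,0]-.537,W[...,1]-.142)<.04)&(W[...,2]>.03)&(W[...,2]<.1);print('bottle',m.sum(),W[m].mean(0),W[m].max(0))"
```

```text
tilt 18.716427413881764 F tool [-4.  -0.1 -4. ] T tool [ 0.36 -1.3  -0.71] w 0.314217790861586 t 37.1 [ 0.53743485 -0.15827713  0.22354772] [-0.36 -0.01 -0.5   0.77  0.12  2.78]
ball-grasp in tool, mm [-9.8 -0.2  3.3]
lid angle 0.7141125392170173 1658 1797
bottle 102 [0.53445876 0.14209363 0.05563945] [0.55050678 0.15864849 0.08146444]
```

The lid is steady at 0.714 rad with a firm grip, and the bottle still stands in the tray.

```bash
python3 -c "
from workcell import arm
print(arm.finish_job())"
```

```text
the job is handed in; nothing more can be done
None
```

I've handed the job in: the bottle stands upright in the tray, and the gripper is holding the lid by its knob at about 0.714 rad (41°, allowed 38–52°), steady over the last second I checked; the lid slipped out of the grip and fell shut on three earlier tries, after the bottle had been moved.

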